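Hang washed part carriers on the drain rail

TASK

Lift the oil can by its handle off the stand in front of the rail and set it upright on the middle of the black mat beside it, out of the way. Then hook every parts carrier standing on the bench onto the drain rail at its open part and slide it along under the keeper bar, so that each hangs centred below a white band of its own (any band), let go and still. Do not tip the can over, and leave the tool holder, red case and cup alone.

Things in the scene. Friction and masses are not known exactly. Their poses are not given: they have to be found in the camera images.
- can: grey round oil can, 90 mm dia, shoulder at 85 mm, top 100 mm with a black cap 28 mm dia to 112 mm, mass 0.4 to 0.65 kg; rigid steel bail handle: a straight 10 mm round bar along the can's x, 80 mm long, its axis 150 mm above the underside, centred. Origin: centre of the underside, z up. Free space 33 mm under the bar
- stand: fixed low plywood stand, 130 x 130 mm, top 50 mm above the bench, in front of the rail's open part; the can starts on it. Origin: centre of its underside
- mat: fixed black round rubber mat, 150 mm dia, 4 mm thick, on the bench to the right of the stand. Origin: centre of its underside
- rail: fixed drain rail: round steel bar 14 mm dia along the body's y, axis 235 mm above the bench, between end posts (24 x 16 mm) at y -245 (250 mm high) and y +245 (285 mm high); shallow drip tray below (x +-55, y -75 to +225, 18 mm high). Origin on the bench under the bar's middle; x away from the robot, y along the bar to the robot's left
- load (a point): point on the bar's axis in the middle of its open part, rail frame y -135 mm, axes as the rail. Open part: y -235 to -45 mm. From y -45 to the left post a dark keeper bar (14 mm wide, z 262 to 274 mm) lies over the bar: a hook can go on or off only at the open part, and slides under the keeper with 11 mm to spare above it
- mark0 (a point): point on the bar's axis right below white band 0 (8 mm wide, painted on the keeper bar), rail frame y +5 mm; axes as the rail. Bands are 85 mm apart; a carrier is 60 mm wide
- mark1 (a point): point on the bar's axis right below white band 1 (8 mm wide, painted on the keeper bar), rail frame y +90 mm; axes as the rail. Bands are 85 mm apart; a carrier is 60 mm wide
- mark2 (a point): point on the bar's axis right below white band 2 (8 mm wide, painted on the keeper bar), rail frame y +175 mm; axes as the rail. Bands are 85 mm apart; a carrier is 60 mm wide
- carrier0: parts carrier, one of up to three alike, may be absent: a steel hanger standing on its own foot. Origin: underside, right below the hook; x to the hook's open side, y along the hook channel, z up. Foot plate x -38 to +50, 60 wide (y), 6 mm thick; on it a round aluminium part, 52 mm dia, centre x +6, top at z 62 mm. Flat back strip x -38 to -33, 36 wide, up to z 142. Mass 0.26 to 0.44 kg
- hook0 (a point): point (0, 0, 125 mm) of carrier0, on the rail's axis when it hangs. Hook: an inverted V of two 45-degree plates, 36 mm wide in y, 4 thick, that sits on the bar and centres itself: inside apex z 135, lower edges at x +-17 to +-20, z 118; held by a strap from the back strip, top z 142. The bar comes in from +x below the front edge, above the part (z 62 to 118), then the V is lowered onto it
- tab0 (a point): grip point on carrier0 (-52, 0, 150 mm): in the black upright grip tab behind the back strip, x -66 to -38, 12 mm thick (y -6 to +6), z 95 to 165 mm; pinch it across y from above. Level with 25 mm above the rail's axis when hanging
- carrier1: the same kind of carrier as carrier0, same size and frame; may be absent
- hook1 (a point): the same hook point on carrier1 as hook0 on carrier0: (0, 0, 125 mm)
- tab1 (a point): the same grip point on carrier1 as tab0 on carrier0: (-52, 0, 150 mm)
- carrier2: the same kind of carrier as carrier0, same size and frame; may be absent
- hook2 (a point): the same hook point on carrier2 as hook0 on carrier0: (0, 0, 125 mm)
- tab2 (a point): the same grip point on carrier2 as tab0 on carrier0: (-52, 0, 150 mm)
- holder: bystander: steel taper tool holder, 115 mm tall, behind the rail; leave alone
- case: bystander: red plastic case 80 x 140 x 50 mm, behind the rail; leave alone
- cup: bystander: blue metal cup, 72 mm dia, 95 mm tall, left of the rail; leave alone

How it is judged (in metres and radians):
On the way, in this order (a step that is already met when the one before it is completed fails the run):
1. the can stands upright on the mat, released (horizontal distance between can and mat below 0.035 m and height (world z) of can below 0.015 m and angle between can's own z axis and vertical below 0.1 rad and linear speed of can below 0.03 m/s and contact force between can and the fingers below 0.2 N), for 0.2 s.
2. every carrier present hangs from the rail below a band (x of hook0 in the frame of mark0 between -0.012 and 0.012 m and z of hook0 in the frame of mark0 between -0.012 and 0.012 m and (y of hook0 in the frame of mark0 between -0.013 and 0.013 m or y of hook0 in the frame of mark1 between -0.013 and 0.013 m or y of hook0 in the frame of mark2 between -0.013 and 0.013 m) and angle between each of carrier0, carrier1, carrier2's own z axis and vertical below 0.3 rad and angle between the y axis of each of carrier0, carrier1, carrier2 and the y axis of rail, either way round below 0.3 rad and linear speed of each of carrier0, carrier1, carrier2 below 0.03 m/s and contact force between each of carrier0, carrier1, carrier2 and the fingers below 0.2 N and x of hook1 in the frame of mark0 between -0.012 and 0.012 m and z of hook1 in the frame of mark0 between -0.012 and 0.012 m and (y of hook1 in the frame of mark0 between -0.013 and 0.013 m or y of hook1 in the frame of mark1 between -0.013 and 0.013 m or y of hook1 in the frame of mark2 between -0.013 and 0.013 m) and x of hook2 in the frame of mark0 between -0.012 and 0.012 m and z of hook2 in the frame of mark0 between -0.012 and 0.012 m and (y of hook2 in the frame of mark0 between -0.013 and 0.013 m or y of hook2 in the frame of mark1 between -0.013 and 0.013 m or y of hook2 in the frame of mark2 between -0.013 and 0.013 m)), for 0.2 s.
At the end, for the whole second after the job is handed in: The can stands upright on the mat within 35 mm of its centre; every carrier present hangs from the bar, tilted less than 0.3 rad, its middle within 13 mm of a painted band along the bar; all are released and at rest (all of step 1 and all of step 2); the robot touches nothing.
It fails at once if the can is tipped over (angle between can's own z axis and vertical above 0.7 rad).
It fails at once if a bystander is disturbed (distance of any of holder, case, cup from where it was at the start of the episode above 0.03 m).
Of carrier0, carrier1, carrier2 only 2 to 3 are there at a start; the rules pass over those that are not, and their reading is None.
At some moment in a run one of can, carrier0, carrier1, carrier2 may be knocked a few centimetres aside while the robot is not near it.
It also fails if it takes over 210 s, if anything falls off the work surface, if the arm or the gripper's body presses on something with over 40 N, if the wrist force passes 120 N, or if a joint passes its speed limit or range.

ROBOT

A 6-joint arm with a two-finger parallel gripper is mounted at the origin on the work surface. World frame = base frame: x ahead of the robot, y to its left, z up, the work surface at z = 0. Lengths are in mm, angles in degrees, forces in N, time in s.
With the tool pointing down it reaches from about 300 to 850 mm from the base axis. Payload 4.2 kg.
Tool frame: the origin (TCP) lies midway between the tips of the shut fingers; the grasp point (between the pads) lies 19 mm behind it (env.grip_depth is the distance from the TCP to the grasp point, in mm); z points along the fingers, y is the line along which they close (so a half turn about z gives the same grasp; the last joint's range is limited). The gripper opens to 91 mm and grips with 3 to 60 N. Pads are 32 mm wide; open, the fingers measure 118 mm over their backs; the gripper's body (76 mm by 178 mm) begins 60 mm behind the grasp point.
Start: joints at [-68.583, 18.312, 89.639, -0, 72.044, -1.146], TCP at [220.632, -531.003, 213.976] pointing down, gripper open.
Joint ranges: [-177.97, 177.97], [-48.28, 115.42], [12.27, 149.76], [-77.06, 257.06], [2.81, 150.46], [-146.56, 146.56]. Speed limits (degrees/s): [147.25, 147.25, 180, 180, 180, 180].

INTERFACE

Orientations are given as [roll, pitch, yaw] about the fixed x, y, z axes, in that order (R = Rz(yaw) Ry(pitch) Rx(roll)).
In Python, from workcell import env, eyes gives the robot as it stands.
- The arm moves only by the tool send_rows, never from a script. Its argument "motion" is a list of rows, each a list of 7 numbers: the shift along the world's x, y, z normalised to -1 to 1, where 1 is 0.5 m, then the turn, a rotation vector about the world's x, y, z normalised to -1 to 1, where 1 is 60 degrees, then the opening, from -1 (shut) to 1 (fully open). A call has 1 to 20 rows; each row is the pose to reach, as a shift and turn from the pose commanded when the call began; what a row does not reach only later rows make up. A row lasts 1/8 s, in which the tool goes at most 62.5 mm and 10.7 degrees, less where a joint would pass 70% of its speed; a pose out of reach is approached as far as the arm can. A call with a number of a shift or a turn outside -1 to 1 is refused whole. A call with a gripper value outside its range is refused whole. The fingers move at their own pace and stop on an object; "squeeze" is the grip in N (left out, the last holds). Time passes only in rows, so rows that repeat a pose let the fingers close. It gives the time, the measured TCP pose, the force, the opening and the grip force at its end, in the units of the state.
- env.state(): the state, without advancing time (a new reading comes with each control period).
- eyes.grab_frame(name): name is "scene" or "top"; returns a dict with "pixels" (384x512x3 uint8, red, green, blue), "depth" (384x512 float32, mm along the optical axis (not along the pixel's ray), 0 where there is no reading), "fx", "fy", "cx", "cy" (pixels), "distortion" ([k1, k2, p1, p2, k3] as OpenCV has them; the pictures are not rectified), "R" (3x3) and "t" (3): a world point X has camera coordinates R X + t. Camera axes: x right, y down, z forward; pixel columns grow to the right and rows downward; lengths in mm; the calibration is good to about 2 mm. A picture is of the moment at which its call begins.
- env.job_done(): hands the job in; it is judged then, once.
The state is a dict: "time_s": time; "qpos": joint angles; "qvel": joint speeds; "effort": joint torques, N m; "ee_pos": TCP position; "ee_rot": TCP orientation; "force": force on the tool from outside, world axes, zero at the start; "torque": the same for the moment, N m; "gripper_width": finger opening in mm; "gripper_force": force on a finger pad.
Only numpy, scipy, OpenCV 4.12 (cv2) and the standard library are available. Lean on these libraries where they do the work, as an engineer would, in place of code of your own. Each camera call takes 0.05 s, during which the arm holds its last target. There are 200 camera calls.

## Working session

There is one attempt and no reset: what is moved stays moved. The work goes in short steps, Python scripts to look and compute and a tool call to move; the robot and the scene stay as the last step left them, time stands still between calls to the robot, and variables do not carry over. Pictures are saved under pics/ and viewed, at most 14 in all, crops included, and the job is handed in when it is done.

Besides the shell and the picture viewer there is one more tool, called by a JSON object that holds its "op" and its "data". send_rows: Moves the arm, as the interface text tells. Its arguments: {"type":"object","properties":{"motion":{"type":"array"},"squeeze":{"type":"number"}},"required":["motion"]}

```bash
ls; mkdir -p pics
cat > h.py <<'E'
import numpy as np, cv2
from workcell import env, eyes
def grab(n):
    f=eyes.grab_frame(n); f['K']=np.array([[f['fx'],0,f['cx']],[0,f['fy'],f['cy']],[0,0,1]]); f['D']=np.array(f['distortion'],float); f['R']=np.array(f['R']); f['t']=np.array(f['t']); return f
def save(f,p,s=1.0,box=None):
    im=f['pixels'][...,::-1]
    if box: im=im[box[1]:box[3],box[0]:box[2]]
    cv2.imwrite('pics/'+p,cv2.resize(im,None,fx=s,fy=s))
def cloud(f):
    h,w=f['depth'].shape
    u,v=np.meshgrid(np.arange(w,dtype=float),np.arange(h,dtype=float))
    n=cv2.undistortPoints(np.stack([u,v],-1).reshape(-1,1,2),f['K'],f['D']).reshape(h,w,2)
    z=f['depth'][...,None]
    P=np.concatenate([n*z,z],-1)
    X=(P-f['t'])@f['R']; X[f['depth']==0]=np.nan
    return X
def ray(f,u,v,z):
    n=cv2.undistortPoints(np.array([[[u,v]]],float),f['K'],f['D'])[0,0]
    d=f['R'].T@np.array([n[0],n[1],1]); c=-f['R'].T@f['t']
    return c+d*(z-c[2])/d[2]
E
python3 - <<'E'
from h import *
for n in('scene','top'):
    f=grab(n); save(f,n+'0.png',1.5); np.savez(''+n+'0.npz',**f); print(n,-f['R'].T@f['t'])
print(env.state())
E
```

```text
pics
scene [1210.242817     16.88107055 1208.50470169]
top [ 489.17730616   35.53716061 1409.79140405]
{'time_s': 0.1, 'qpos': array([-6.85817450e+01,  1.83483747e+01,  8.96978922e+01, -1.10188005e-03,
        7.20435326e+01, -1.14593028e+00]), 'qvel': array([-0.12367856, -0.07237976, -0.06594407, -0.00447148, -0.06903416,
        0.00975875]), 'effort': array([ 1.22214806e-03, -4.13332164e+01, -2.32510024e+01,  7.29881390e-02,
        4.21713176e-02, -6.19279535e-05]), 'ee_pos': array([ 220.47350554, -530.57981347,  213.21069808]), 'ee_rot': array([-1.79910198e+02, -7.48427117e-04,  2.25645252e+01]), 'force': array([-0.35612004, -0.26281089,  0.04175335]), 'torque': array([-0.03738242,  0.04236515, -0.06860271]), 'gripper_force': 0.0, 'gripper_width': 91.09511510003264}
```

View pics/scene0.png

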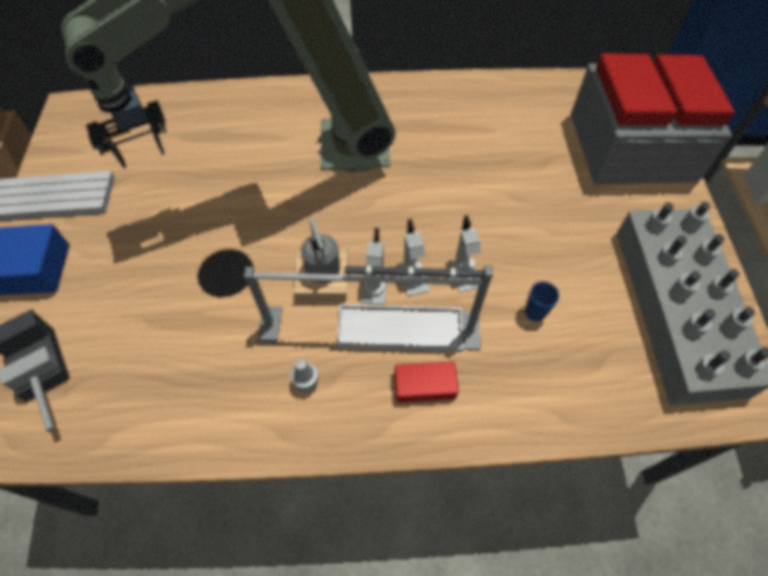

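View pics/top0.png

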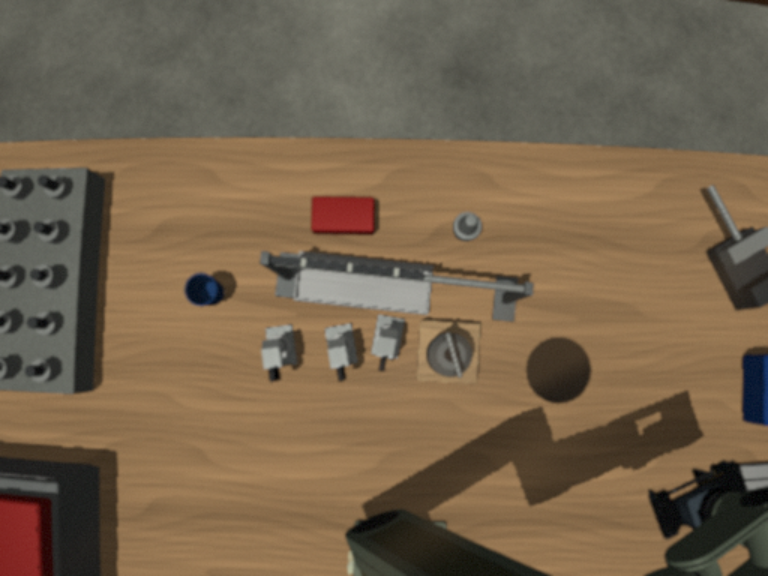

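The two views show three carriers (top view, scaled 1.5x: around (275,350), (342,345), (388,338)). The can on its stand is at (450,352), the mat at (558,370), and the rail runs from (270,260) to (528,288). The carriers' tabs point towards the robot.

```bash
cat > meas.py <<'E'
from h import *
f=grab('top'); X=cloud(f); im=f['pixels'].astype(int); Z=X[...,2]
g=im.sum(2)
def stat(name,m):
    p=X[m]; print(name,m.sum(),p.mean(0).round(1) if len(p) else None)
def comps(m,mn=5):
    n,l,s,c=cv2.connectedComponentsWithStats(m.astype(np.uint8))
    return [(l==i) for i in range(1,n) if s[i,4]>=mn]
reg=np.zeros(Z.shape,bool); reg[150:275,120:430]=1
for c in comps(reg&(Z>150)&(Z<176)&(X[...,0]<480) ): 
    v,u=np.nonzero(c); print('tab/bail',c.sum(),(u.mean(),v.mean()),X[c].mean(0).round(1), ray(f,u.mean(),v.mean(),165).round(1))
for c in comps(reg&(Z>110)&(Z<149)&(X[...,0]<480),8):
    r=cv2.minAreaRect(X[c][:,:2].astype(np.float32)); print('hook/can',c.sum(),X[c].mean(0).round(1),np.round(r[1],0),round(r[2],1))
for c in comps(reg&(Z>260)&(Z<300)): 
    p=X[c]; print('keeper',c.sum(),p.mean(0).round(1),p[:,1].min(),p[:,1].max())
b=reg&(Z>225)&(Z<255)&(X[...,0]>440)
p=X[b]; print('bar',len(p),p.mean(0),p[:,1].min(),p[:,1].max(),np.polyfit(p[:,1],p[:,0],1))
k=reg&(Z>262)&(Z<285)&(X[...,0]>440); p=X[k]; print('kfit',len(p),p.mean(0),np.polyfit(p[:,1],p[:,0],1))
for c in comps(reg&(Z>255)&(g>330),2):
    v,u=np.nonzero(c); print('band',c.sum(),(u.mean(),v.mean()),ray(f,u.mean(),v.mean(),274).round(1))
m=(g<150)&(Z<20)&(X[...,1]<-100)&(X[...,1]>-330)&(X[...,0]>250)&(X[...,0]<480)
for c in comps(m,200):
    v,u=np.nonzero(c); r=cv2.minEnclosingCircle(X[c][:,:2].astype(np.float32)); print('mat',c.sum(),ray(f,u.mean(),v.mean(),4).round(1),r)
s=reg&(Z>40)&(Z<60)&(X[...,1]<0)
for c in comps(s,50): 
    r=cv2.minAreaRect(X[c][:,:2].astype(np.float32)); print('stand',c.sum(),X[c].mean(0).round(1),r)
E
python3 meas.py
```

```text
tab/bail 93 (np.float64(296.9462365591398), np.float64(240.06451612903226)) [464.3 -81.  155.4] [464.5 -80.1 165. ]
tab/bail 28 (np.float64(307.07142857142856), np.float64(236.92857142857142)) [ 474.1 -111.3  154.6] [ 474.3 -110.   165. ]
tab/bail 38 (np.float64(254.60526315789474), np.float64(242.31578947368422)) [455.9  45.  165.9] [455.9  45.  165. ]
tab/bail 47 (np.float64(181.48936170212767), np.float64(249.74468085106383)) [429.2 261.4 164. ] [429.3 261.2 165. ]
tab/bail 42 (np.float64(226.33333333333334), np.float64(249.14285714285714)) [434.1 128.1 164.8] [434.1 128.1 165. ]
hook/can 176 [457.4 266.2 141. ] [61. 39.] 1.3
hook/can 139 [463.3 134.2 142.7] [33. 39.] 1.8
hook/can 39 [473.8  40.5 143. ] [ 9. 36.] 1.0
hook/can 126 [453.2 -68.6 140.8] [70. 27.] 51.6
hook/can 60 [ 460.6 -122.6  143.4] [36. 26.] 0.6
keeper 634 [633.8 127.4 275.5] -27.339014140180456 267.3706129143593
bar 512 [613.96287135 -77.18969202 241.9120058 ] -233.87822779201545 264.99895284581794 [7.45272802e-02 6.19715609e+02]
kfit 598 [633.06122634 119.67134632 274.81611761] [9.07427125e-02 6.22201924e+02]
band 20 (np.float64(201.8), np.float64(174.6)) [639.9 191.9 274. ]
band 21 (np.float64(232.57142857142858), np.float64(178.0952380952381)) [631.8 107.5 274. ]
band 20 (np.float64(263.65), np.float64(181.45)) [624.1  22.7 274. ]
stand 82 [ 740.1 -131.8   54.8] ((742.2530517578125, -133.9163055419922), (31.29615592956543, 59.55308151245117), 0.5524914264678955)
stand 890 [485.  -94.3  50.9] ((480.7044677734375, -96.3780288696289), (130.74649047851562, 130.62393188476562), 87.12761688232422)
```

```bash
python3 -c "
from h import *
f=grab('top'); save(f,'crop1.png',4,(165,155,360,265)); cv2.imwrite('pics/x.png',f['pixels'])"
```

```text
(no output)
```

View pics/crop1.png

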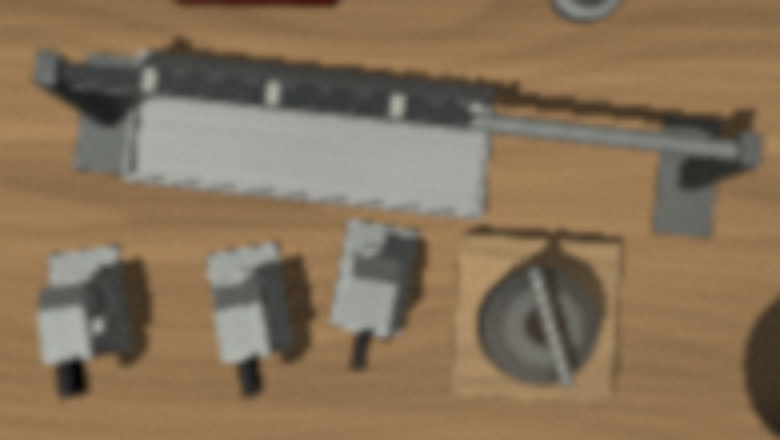

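```bash
cat > m2.py <<'E'
from h import *
f=grab('top'); X=cloud(f); im=f['pixels'].astype(int); Z=X[...,2]; g=im.sum(2)
n=cv2.connectedComponentsWithStats
m=(g<140); m[:200]=0; m[275:]=0; m[:,:345]=0; m[:,420:]=0
k,l,s,c=n(m.astype(np.uint8))
for i in range(1,k):
    if s[i,4]>300:
        print('mat',s[i],ray(f,*c[i],4).round(1), X[l==i][:,2].mean())
reg=np.zeros(Z.shape,bool); reg[205:262,160:330]=1
m=reg&(Z>185)&(Z<215); p=X[m]; 
d=p[:,:2]-p[:,:2].mean(0); e=np.linalg.svd(d,full_matrices=False)[2][0]; q=d@e
v,u=np.nonzero(m)
print('bail',m.sum(),p.mean(0),e,np.degrees(np.arctan2(e[1],e[0])),q.min(),q.max(), ray(f,u.mean(),v.mean(),203))
for nm,t in(('A',[429.2,261.2]),('B',[434.1,128.1]),('C',[455.9,45])):
    m=reg&(Z>134)&(Z<150)&(np.hypot(X[...,0]-t[0]-40,X[...,1]-t[1])<45)
    v,u=np.nonzero(m); q=np.array([ray(f,a,b,142)[:2] for a,b in zip(u,v)]); 
    h=q.mean(0); print(nm,m.sum(),'hookctr',h.round(1),'yaw',np.degrees(np.arctan2(h[1]-t[1],h[0]-t[0])),np.hypot(*(h-t)), cv2.minAreaRect(q.astype(np.float32)))
E
python3 m2.py
```

```text
mat [355 240  38  28 614] [ 413.5 -363.     4. ] nan
bail 108 [475.43196132 -91.46632472 204.56520118] [-0.95688256 -0.29047508] -163.11359952254838 -44.35547365325653 42.89441913163067 [475.41395278 -91.6268529  203.        ]
A 192 hookctr [463.7 267.5] yaw 10.288386995740405 35.04618963824104 ((456.88421630859375, 267.01654052734375), (66.89362335205078, 37.32731246948242), 10.37865161895752)
B 187 hookctr [469.1 135.2] yaw 11.43526201502578 35.659210876240905 ((461.642578125, 133.62176513671875), (65.2294692993164, 36.69804000854492), 10.721273422241211)
C 181 hookctr [491.9  39.1] yaw -9.358769967929526 36.49057491628976 ((493.1878662109375, 39.01988983154297), (35.64338302612305, 48.95097732543945), 81.52706146240234)
```

Run:
```python
from h import *
f=grab('top'); im=f['pixels'].astype(int); g=im.sum(2); sat=im[...,0]-im[...,2]
print(im[247,340:400:6].tolist())
for nm,m in(('sat',sat<40),('g',g<190)):
    m=m.copy(); m[:215]=0; m[275:]=0; m[:,:345]=0; m[:,420:]=0
    k,l,s,c=cv2.connectedComponentsWithStats(m.astype(np.uint8))
    for i in range(1,k):
        if s[i,4]>300: print(nm,s[i],c[i],ray(f,*c[i],4).round(1))
```

```text
[[141, 113, 80], [139, 109, 77], [66, 52, 39], [61, 49, 34], [64, 53, 39], [61, 51, 38], [57, 47, 35], [52, 43, 31], [48, 38, 27], [114, 89, 63]]
sat [ 351  225   43   44 1439] [371.99305073 246.48227936] [ 442.7 -350.     4. ]
g [ 352  226   42   43 1400] [372.07142857 246.56      ] [ 442.5 -350.3    4. ]
```

The can's bail is centred at (475.4, -91.5), yaw 16.9°, and measures 87 mm. The mat is at (442.6, -350). Moving above the can now.

{"op": "send_rows", "data": {"motion": [[0.1, 0.17, 0.172, 0, 0, -0.03, 0], [0.2, 0.34, 0.172, 0, 0, -0.05, 0], [0.51, 0.879, 0.172, 0, 0, -0.094, 0], [0.51, 0.879, 0.172, 0, 0, -0.094, 0], [0.51, 0.879, 0.172, 0, 0, -0.094, 0], [0.51, 0.879, 0.172, 0, 0, -0.094, 0], [0.51, 0.879, 0.172, 0, 0, -0.094, 0], [0.51, 0.879, 0.172, 0, 0, -0.094, 0], [0.51, 0.879, 0.172, 0, 0, -0.094, 0], [0.51, 0.879, 0.172, 0, 0, -0.094, 0], [0.51, 0.879, 0.172, 0, 0, -0.094, 0], [0.51, 0.879, 0.172, 0, 0, -0.094, 0], [0.51, 0.879, 0.172, 0, 0, -0.094, 0], [0.51, 0.879, 0.172, 0, 0, -0.094, 0]], "squeeze": 30}}

```text
time_s: 2.05
ee_pos: [475.4, -92.1, 300.0]
ee_rot: [180.0, -0.0, 16.9]
force: [0.3, 0.8, -0.3]
gripper_width: 45.7
gripper_force: 0.0
```

{"op": "send_rows", "data": {"motion": [[0, 0, -0.08, 0, 0, 0, 0], [0, 0, -0.16, 0, 0, 0, 0], [0, 0, -0.21, 0, 0, 0, 0], [0, 0, -0.238, 0, 0, 0, 0], [0, 0, -0.238, 0, 0, 0, 0], [0, 0, -0.238, 0, 0, 0, -1], [0, 0, -0.238, 0, 0, 0, -1], [0, 0, -0.238, 0, 0, 0, -1], [0, 0, -0.238, 0, 0, 0, -1], [0, 0, -0.238, 0, 0, 0, -1], [0, 0, -0.238, 0, 0, 0, -1], [0, 0, -0.228, 0, 0, 0, -1], [0, 0, -0.218, 0, 0, 0, -1], [0, 0, -0.208, 0, 0, 0, -1], [0, 0, -0.198, 0, 0, 0, -1], [0, 0, -0.198, 0, 0, 0, -1]]}}

```text
time_s: 4.05
ee_pos: [475.9, -91.5, 201.5]
ee_rot: [180.0, -0.1, 16.9]
force: [-0.5, -0.7, -3.9]
gripper_width: 9.1
gripper_force: 30.0
```

{"op": "send_rows", "data": {"motion": [[0, -0.015, 0, 0, 0, 0, -1], [-0.005, -0.05, 0, 0, 0, 0, -1], [-0.01, -0.09, 0, 0, 0, 0, -1], [-0.016, -0.14, 0, 0, 0, 0, -1], [-0.022, -0.19, 0, 0, 0, 0, -1], [-0.03, -0.24, 0, 0, 0, 0, -1], [-0.036, -0.29, 0, 0, 0, 0, -1], [-0.044, -0.34, 0, 0, 0, 0, -1], [-0.05, -0.39, 0, 0, 0, 0, -1], [-0.056, -0.44, 0, 0, 0, 0, -1], [-0.06, -0.475, 0, 0, 0, 0, -1], [-0.063, -0.5, 0, 0, 0, 0, -1], [-0.066, -0.517, 0, 0, 0, 0, -1], [-0.066, -0.517, 0, 0, 0, 0, -1], [-0.066, -0.517, -0.03, 0, 0, 0, -1], [-0.066, -0.517, -0.06, 0, 0, 0, -1], [-0.066, -0.517, -0.09, 0, 0, 0, -1], [-0.066, -0.517, -0.11, 0, 0, 0, -1], [-0.066, -0.517, -0.12, 0, 0, 0, -1], [-0.066, -0.517, -0.12, 0, 0, 0, -1]]}}

```text
time_s: 6.55
ee_pos: [442.6, -350.0, 140.7]
ee_rot: [-180.0, 0.0, 16.9]
force: [-0.2, -0.6, -4.2]
gripper_width: 9.1
gripper_force: 30.0
```

{"op": "send_rows", "data": {"motion": [[0, 0, -0.006, 0, 0, 0, -1], [0, 0, -0.011, 0, 0, 0, -1], [0, 0, -0.013, 0, 0, 0, -1], [0, 0, -0.013, 0, 0, 0, -1], [0, 0, -0.013, 0, 0, 0, -0.5], [0, 0, -0.013, 0, 0, 0, -0.3], [0, 0, -0.013, 0, 0, 0, 0], [0, 0, -0.013, 0, 0, 0, 0], [0, 0, 0.05, 0, 0, 0, 0], [0, 0, 0.15, 0, 0, 0, 0], [0, 0, 0.27, 0, 0, 0, 0], [0, 0, 0.35, 0, 0, 0, 0], [0, 0, 0.35, 0, 0, 0, 0]]}}

```text
time_s: 8.18
ee_pos: [443.8, -350.9, 319.8]
ee_rot: [179.6, -0.3, 16.9]
force: [-0.5, 0.8, -0.6]
gripper_width: 45.2
gripper_force: 0.0
```

```bash
python3 - <<'E'
from h import *
f=grab('scene'); save(f,'s2.png',1.2); print(env.state()['ee_pos'])
E
python3 m2.py
```

```text
[ 443.00467518 -350.24844124  317.21311817]
mat [ 354  238   66   37 1346] [ 404.7 -423.4    4. ] nanm2.py:11: RuntimeWarning: Mean of empty slice.
  d=p[:,:2]-p[:,:2].mean(0); e=np.linalg.svd(d,full_matrices=False)[2][0]; q=d@e
  ret = um.true_divide(
Traceback (most recent call last):
  File "m2.py", line 11, in <module>
    d=p[:,:2]-p[:,:2].mean(0); e=np.linalg.svd(d,full_matrices=False)[2][0]; q=d@e
                                 ~~~~~~~~~~~~~~~~~~~~~~~~~~~~~~~~~~~~~~~^^^
IndexError: index 0 is out of bounds for axis 0 with size 0
```

View pics/s2.png

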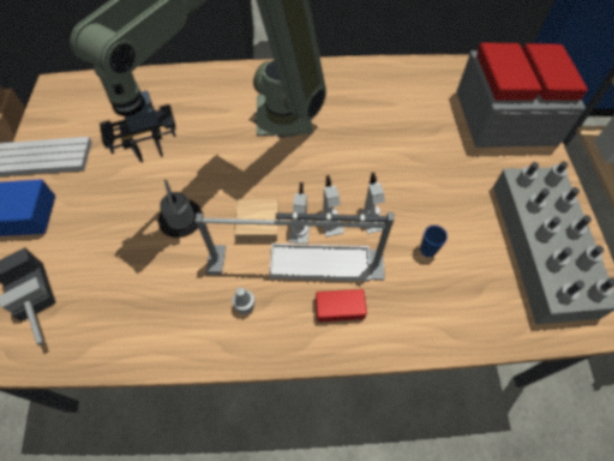

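The can stands upright on the mat (scene picture at about (178,215)), and the three carriers are untouched. Starting with the carrier nearest the load point (C), then B, then A.

{"op": "send_rows", "data": {"motion": [[0.005, 0.1, 0, 0, 0, -0.1, 0], [0.019, 0.791, -0.112, 0, 0, -0.432, 0], [0.019, 0.791, -0.112, 0, 0, -0.432, 0], [0.019, 0.791, -0.112, 0, 0, -0.432, 0], [0.019, 0.791, -0.112, 0, 0, -0.432, 0], [0.019, 0.791, -0.112, 0, 0, -0.432, 0], [0.019, 0.791, -0.112, 0, 0, -0.432, 0], [0.019, 0.791, -0.112, 0, 0, -0.432, 0], [0.019, 0.791, -0.112, 0, 0, -0.432, 0], [0.019, 0.791, -0.112, 0, 0, -0.432, 0], [0.019, 0.791, -0.112, 0, 0, -0.432, 0], [0.019, 0.791, -0.112, 0, 0, -0.432, 0]]}}

```text
time_s: 9.78
ee_pos: [452.2, 44.9, 260.1]
ee_rot: [180.0, -0.0, -9.1]
force: [-0.4, 0.2, 0.1]
gripper_width: 45.8
gripper_force: 0.0
```

```bash
cat > carr.py <<'E'
from h import *
# carriers not hidden by the arm, via both cameras
for cam in('top','scene'):
    f=grab(cam); X=cloud(f); Z=X[...,2]
    A=(X[...,0]>380)&(X[...,0]<680)&(X[...,1]>-260)&(X[...,1]<330)
    g=f['pixels'].astype(int).sum(2)
    for nm,m in(('tab',A&(Z>153)&(Z<172)&(X[...,0]<520)),('can',(Z>140)&(Z<160)&(X[...,1]<-270)&(X[...,1]>-420)&(X[...,0]>350)&(X[...,0]<520))):
        k,l,s,c=cv2.connectedComponentsWithStats(m.astype(np.uint8))
        for i in range(1,k):
            if s[i,4]>=12: print(cam,nm,s[i,4],c[i].round(0),X[l==i].mean(0).round(1))
print(env.state()['ee_pos'],env.state()['ee_rot'])
E
python3 carr.py
```

```text
top tab 43 [181. 250.] [429.4 262.  164.3]
top can 67 [385. 248.] [ 444.3 -348.7  156.2]
scene tab 31 [311. 146.] [430.9 260.3 163.1]
scene tab 29 [273. 149.] [435.6 123.7 163. ]
scene tab 27 [250. 155.] [457.4  41.6 163.6]
scene can 58 [140. 160.] [ 448.1 -349.8  155.5]
[452.16124739  45.11399219 260.04796774] [ 1.79995278e+02 -7.15800679e-03 -9.04165597e+00]
```

{"op": "send_rows", "data": {"motion": [[0, 0, -0.08, 0, 0, 0, 0], [0, 0, -0.16, 0, 0, 0, 0], [0, 0, -0.22, 0, 0, 0, 0], [0, 0, -0.258, 0, 0, 0, 0], [0, 0, -0.258, 0, 0, 0, 0], [0, 0, -0.258, 0, 0, 0, -1], [0, 0, -0.258, 0, 0, 0, -1], [0, 0, -0.258, 0, 0, 0, -1], [0, 0, -0.258, 0, 0, 0, -1], [0, 0, -0.258, 0, 0, 0, -1], [0, 0, -0.258, 0, 0, 0, -1], [0, 0, -0.23, 0, 0, 0, -1], [0, 0, -0.18, 0, 0, 0, -1], [0, 0, -0.12, 0, 0, 0, -1], [0, 0, -0.06, 0, 0, 0, -1], [0, 0, 0, 0, 0, 0, -1], [0, 0, 0.04, 0, 0, 0, -1], [0, 0, 0.05, 0, 0, 0, -1], [0, 0, 0.05, 0, 0, 0, -1]], "squeeze": 55}}

```text
time_s: 12.25
ee_pos: [451.9, 45.4, 284.6]
ee_rot: [180.0, 0.0, -9.0]
force: [0.2, 0.7, -4.8]
gripper_width: 11.8
gripper_force: 56.2
```

Run:
```python
from h import *
f=grab('scene'); save(f,'s3.png',4,(190,90,350,230)); X=cloud(f); g=f['pixels'].astype(int).sum(2)
np.savez('s3.npz',X=X,g=g); print(env.state()['ee_pos'],env.state()['ee_rot'])
```

```text
[451.56899928  45.39037552 284.09513102] [ 1.79965393e+02  1.02440392e-01 -9.00104328e+00]
```

View pics/s3.png

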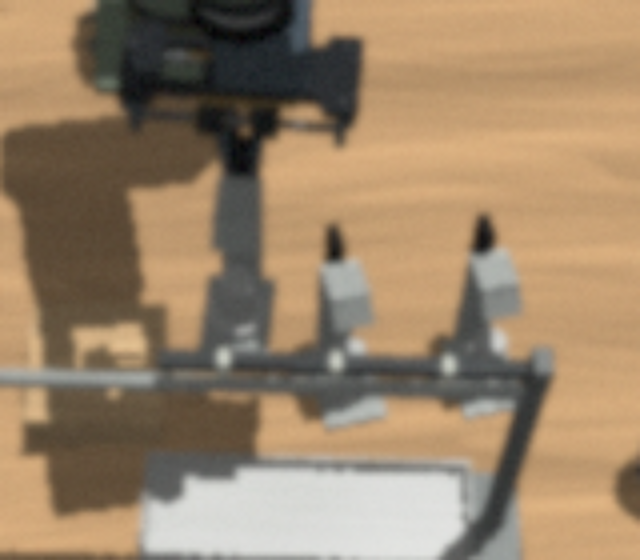

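{"op": "send_rows", "data": {"motion": [[0.003, -0.03, 0, 0, 0, 0.01, -1], [0.008, -0.08, 0, 0, 0, 0.02, -1], [0.014, -0.15, -0.005, 0, 0, 0.04, -1], [0.02, -0.22, -0.01, 0, 0, 0.061, -1], [0.026, -0.27, -0.016, 0, 0, 0.061, -1], [0.028, -0.297, -0.016, 0, 0, 0.061, -1], [0.028, -0.297, -0.016, 0, 0, 0.061, -1], [0.045, -0.299, -0.016, 0, 0, 0.061, -1], [0.075, -0.302, -0.016, 0, 0, 0.061, -1], [0.11, -0.305, -0.016, 0, 0, 0.061, -1], [0.15, -0.309, -0.016, 0, 0, 0.061, -1], [0.185, -0.312, -0.016, 0, 0, 0.061, -1], [0.2, -0.313, -0.016, 0, 0, 0.061, -1], [0.207, -0.314, -0.016, 0, 0, 0.061, -1], [0.207, -0.314, -0.016, 0, 0, 0.061, -1], [0.207, -0.314, -0.016, 0, 0, 0.061, -1]]}}

```text
time_s: 14.3
ee_pos: [555.2, -111.4, 277.1]
ee_rot: [180.0, 0.0, -5.3]
force: [-0.4, 0.4, -3.7]
gripper_width: 11.8
gripper_force: 56.2
```

```bash
cat > look.py <<'E'
import sys
from h import *
f=grab('scene'); save(f,sys.argv[1]+'.png',4,(150,130,345,245)); X=cloud(f); s=env.state(); e=s['ee_pos']; print(e.round(1),s['ee_rot'].round(2),s['force'].round(1),s['gripper_width'])
ya=np.radians(s['ee_rot'][2]); c,sn=np.cos(ya),np.sin(ya)
for nm,F in(('scene',X),('top',cloud(grab('top')))):
    d=F-e; lx=c*d[...,0]+sn*d[...,1]; ly=-sn*d[...,0]+c*d[...,1]
    m=(abs(ly)<16)&(lx>22)&(lx<85)&(abs(d[...,2]-11)<14)
    if m.sum()>10:
        p=np.stack([lx[m],ly[m],d[...,2][m]],1); print(nm,m.sum(),'lx',np.percentile(p[:,0],[2,98]).round(1),'ly',p[:,1].mean().round(1),'dz(exp 11)',np.median(p[:,2]).round(1),'slope',np.polyfit(p[:,0],p[:,2],1)[0].round(3))
E
python3 look.py s4
```

```text
[ 555.2 -111.5  277.2] [179.99  -0.    -5.34] [-0.1  0.9 -4.3] 11.807014171052524
scene 151 lx [23.5 67.8] ly -0.1 dz(exp 11) 10.0 slope -0.213
```

View pics/s4.png

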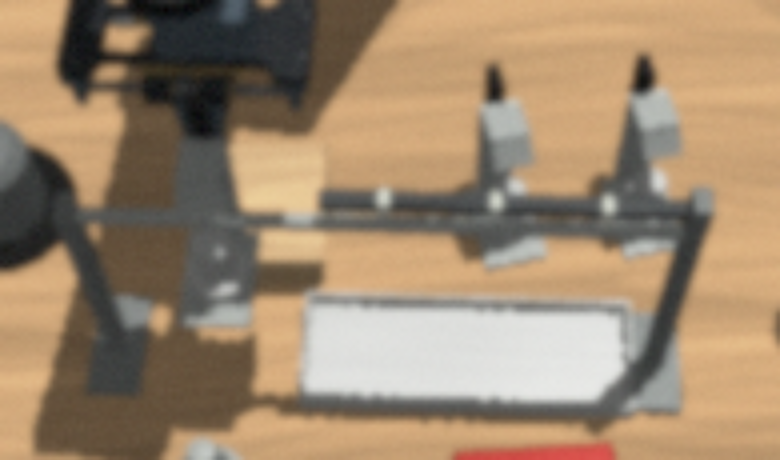

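The hook plates sit just over the bar at its open part (picture: bar crossing the strap at about (215,215)). Lowering.

{"op": "send_rows", "data": {"motion": [[0, 0, -0.015, 0, 0, 0, -1], [0, 0, -0.03, 0, 0, 0, -1], [0, 0, -0.045, 0, 0, 0, -1], [0, 0, -0.055, 0, 0, 0, -1], [0, 0, -0.062, 0, 0, 0, -1], [0, 0, -0.068, 0, 0, 0, -1], [0, 0, -0.068, 0, 0, 0, -1], [0, 0, -0.068, 0, 0, 0, -1]]}}

```text
time_s: 15.4
ee_pos: [555.8, -111.5, 243.2]
ee_rot: [180.0, -0.0, -5.3]
force: [-0.1, 0.1, -4.0]
gripper_width: 11.6
gripper_force: 56.2
```

{"op": "send_rows", "data": {"motion": [[0, 0, -0.003, 0, 0, 0, -1], [0, 0, -0.005, 0, 0, 0, -1], [0, 0, -0.006, 0, 0, 0, -1], [0, 0, -0.006, 0, 0, 0, -1]]}}

```text
time_s: 15.9
ee_pos: [555.6, -111.5, 241.0]
ee_rot: [180.0, -0.1, -5.3]
force: [-3.6, 0.4, 4.2]
gripper_width: 12.1
gripper_force: 55.5
```

{"op": "send_rows", "data": {"motion": [[-0.002, 0, 0.003, 0, 0, 0, -1], [-0.002, 0, 0.007, 0, 0, 0, -1], [0.0, 0.02, 0.007, 0, 0, 0, -1], [0.0036, 0.06, 0.007, 0, 0, 0, -1], [0.0073, 0.1, 0.007, 0, 0, 0, -1], [0.0111, 0.14, 0.007, 0, 0, 0, -1], [0.0148, 0.18, 0.007, 0, 0, 0, -1], [0.0185, 0.22, 0.007, 0, 0, 0, -1], [0.0223, 0.26, 0.007, 0, 0, 0, -1], [0.026, 0.3, 0.007, 0, 0, 0, -1], [0.0297, 0.34, 0.007, 0, 0, 0, -1], [0.0334, 0.38, 0.007, 0, 0, 0, -1], [0.0372, 0.42, 0.007, 0, 0, 0, -1], [0.0409, 0.46, 0.007, 0, 0, 0, -1], [0.0446, 0.5, 0.007, 0, 0, 0, -1], [0.0483, 0.54, 0.007, 0, 0, 0, -1], [0.0521, 0.58, 0.007, 0, 0, 0, -1], [0.0546, 0.607, 0.007, 0, 0, 0, -1], [0.0556, 0.617, 0.007, 0, 0, 0, -1], [0.0556, 0.617, 0.007, 0, 0, 0, -1]]}}

```text
time_s: 18.4
ee_pos: [583.4, 197.0, 243.4]
ee_rot: [180.0, 0.0, -5.3]
force: [0.2, -1.5, -4.4]
gripper_width: 11.8
gripper_force: 56.2
```

```bash
python3 look.py s5
```

```text
[583.4 196.6 243.4] [ 1.7996e+02  1.0000e-02 -5.3500e+00] [-0.8  0.3 -4.6] 11.45439197135646
scene 100 lx [22.7 67.8] ly -0.2 dz(exp 11) 7.7 slope -0.098
```

View pics/s5.png

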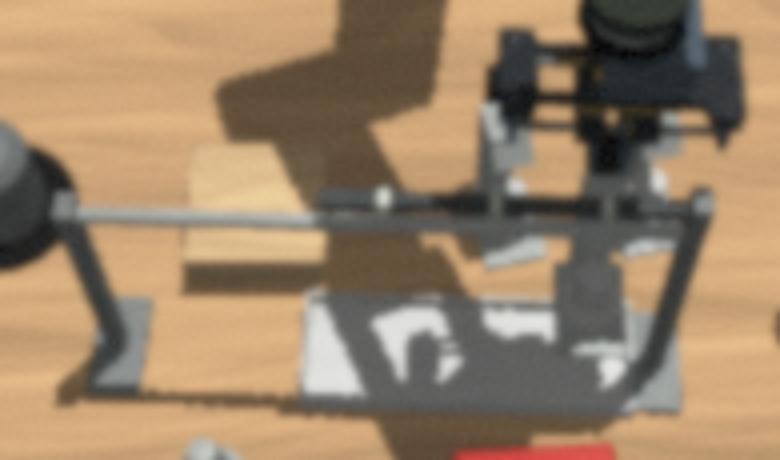

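{"op": "send_rows", "data": {"motion": [[0, 0, -0.003, 0, 0, 0, -1], [0, 0, -0.005, 0, 0, 0, -1], [0, 0, -0.005, 0, 0, 0, -1], [0, 0, -0.005, 0, 0, 0, -0.6], [0, 0, -0.005, 0, 0, 0, -0.35], [0, 0, -0.005, 0, 0, 0, -0.35], [0, 0, -0.005, 0, 0, 0, -0.35], [0, 0, 0.03, 0, 0, 0, -0.35], [0, 0, 0.07, 0, 0, 0, -0.35], [0, 0, 0.12, 0, 0, 0, -0.35], [0, 0, 0.16, 0, 0, 0, -0.35], [-0.1, 0, 0.16, 0, 0, 0, -0.2], [-0.25, -0.15, 0.16, 0, 0, 0, 0], [-0.3, -0.4, 0.14, 0, 0, 0, 0], [-0.3, -0.6, 0.14, 0, 0, 0, 0], [-0.3, -0.6, 0.14, 0, 0, 0, 0], [-0.3, -0.6, 0.14, 0, 0, 0, 0]]}}

```text
time_s: 20.62
ee_pos: [435.3, -92.4, 314.3]
ee_rot: [180.0, -0.1, -5.3]
force: [1.5, -0.9, 0.7]
gripper_width: 45.6
gripper_force: 0.0
```

```bash
cat > hung.py <<'E'
import sys
from h import *
# carriers hanging on the rail, rail frame from the measured bands
o=np.array([624.1,22.7]); ey=np.array([.0934,1]);ey/=np.hypot(*ey); ex=np.array([ey[1],-ey[0]])
for cam in('top','scene'):
    f=grab(cam); X=cloud(f); rx=(X[...,:2]-o)@ex; ry=(X[...,:2]-o)@ey; Z=X[...,2]
    if cam=='scene' and len(sys.argv)>1: save(f,sys.argv[1]+'.png',4,(150,130,345,245))
    m=(rx>-45)&(rx<-14)&(Z>238)&(Z<268)&(ry>-200)&(ry<220)
    k,l,s,c=cv2.connectedComponentsWithStats(m.astype(np.uint8))
    for i in range(1,k):
        if s[i,4]>=12: q=l==i; print(cam,'strap',s[i,4],'ry-mid',((np.percentile(ry[q],2)+np.percentile(ry[q],98))/2).round(1),'mean',ry[q].mean().round(1),'w',np.ptp(ry[q]).round(0),'z',Z[q].mean().round(1),'slope',np.polyfit(rx[q],Z[q],1)[0].round(3))
    m=(rx>-75)&(rx<-38)&(Z>262)&(Z<290)&(ry>-200)&(ry<200)
    k,l,s,c=cv2.connectedComponentsWithStats(m.astype(np.uint8))
    for i in range(1,k):
        if s[i,4]>=8: q=l==i; print(cam,'tab',s[i,4],'rx',rx[q].mean().round(1),'ry',ry[q].mean().round(1),'z',Z[q].mean().round(1))
E
python3 hung.py s6; python3 carr.py
```

```text
top strap 119 ry-mid 170.3 mean 169.9 w 36.0 z 253.0 slope 0.011
top tab 50 rx -52.3 ry 169.6 z 275.6
scene strap 72 ry-mid 166.7 mean 166.3 w 35.0 z 253.3 slope -0.226
scene tab 39 rx -49.7 ry 165.8 z 272.7
top tab 44 [181. 250.] [429.2 261.8 164.3]
top tab 42 [226. 249.] [434.1 128.1 164.8]
top can 20 [382. 238.] [ 474.7 -338.5  155.8]
top can 45 [387. 254.] [ 426.1 -355.3  156.9]
scene tab 31 [311. 146.] [430.3 260.5 162.4]
scene tab 32 [273. 149.] [435.7 123.6 161.9]
scene can 54 [140. 160.] [ 448.9 -349.6  156.2]
[435.6115619  -91.38464684 314.07318573] [-1.79983960e+02 -4.66860055e-02 -5.51781425e+00]
```

View pics/s6.png

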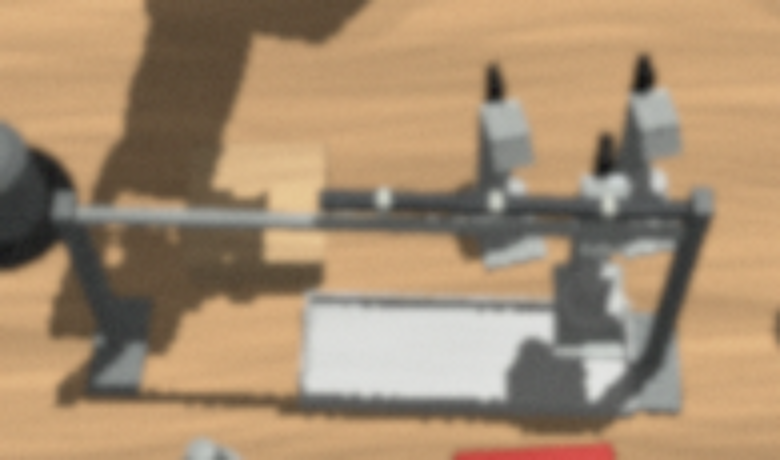

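First carrier hangs level below band 2 (top view: rail y 169.9 against 170). Next, carrier B.

{"op": "send_rows", "data": {"motion": [[-0.003, 0.2, -0.05, 0, 0, 0.14, 0], [-0.006, 0.461, -0.107, 0, 0, 0.272, 0], [-0.006, 0.461, -0.107, 0, 0, 0.272, 0], [-0.006, 0.461, -0.107, 0, 0, 0.272, 0], [-0.006, 0.461, -0.107, 0, 0, 0.272, 0], [-0.006, 0.461, -0.107, 0, 0, 0.272, 0], [-0.006, 0.461, -0.107, 0, 0, 0.272, 0], [-0.006, 0.461, -0.107, 0, 0, 0.272, 0], [-0.006, 0.461, -0.18, 0, 0, 0.272, 0], [-0.006, 0.461, -0.26, 0, 0, 0.272, 0], [-0.006, 0.461, -0.33, 0, 0, 0.272, 0], [-0.006, 0.461, -0.365, 0, 0, 0.272, 0], [-0.006, 0.461, -0.365, 0, 0, 0.272, 0], [-0.006, 0.461, -0.365, 0, 0, 0.272, -1], [-0.006, 0.461, -0.365, 0, 0, 0.272, -1], [-0.006, 0.461, -0.365, 0, 0, 0.272, -1], [-0.006, 0.461, -0.365, 0, 0, 0.272, -1], [-0.006, 0.461, -0.365, 0, 0, 0.272, -1], [-0.006, 0.461, -0.365, 0, 0, 0.272, -1]]}}

```text
time_s: 23.2
ee_pos: [432.8, 139.8, 131.3]
ee_rot: [180.0, 0.0, 11.0]
force: [-1.3, -1.9, 2.7]
gripper_width: 11.7
gripper_force: 55.0
```

{"op": "send_rows", "data": {"motion": [[0, 0, 0.02, 0, 0, 0, -1], [0, 0, 0.06, 0, 0, 0, -1], [0, 0, 0.12, 0, 0, 0, -1], [0, 0, 0.18, 0, 0, 0, -1], [0, 0, 0.24, 0, 0, 0, -1], [0, 0, 0.28, 0, 0, 0, -1], [0, 0, 0.292, 0, 0, 0, -1], [0, 0, 0.292, 0, 0, 0, -1], [0, 0, 0.292, 0, 0, 0, -1]]}}

```text
time_s: 24.32
ee_pos: [432.0, 139.9, 276.2]
ee_rot: [180.0, 0.1, 11.0]
force: [-0.9, -0.7, -3.5]
gripper_width: 11.8
gripper_force: 55.0
```

```bash
python3 look.py s7; python3 hung.py; python3 carr.py
```

```text
[432.1 139.9 276.3] [1.7999e+02 1.3000e-01 1.0990e+01] [-0.2  0.3 -2.7] 11.83484011792638
scene 141 lx [23.1 70.3] ly 0.1 dz(exp 11) 11.8 slope -0.288
top 102 lx [47.3 71.4] ly 1.0 dz(exp 11) 10.2 slope -0.709
top strap 120 ry-mid 170.1 mean 169.6 w 37.0 z 253.1 slope 0.095
top tab 52 rx -52.3 ry 169.4 z 274.5
scene strap 72 ry-mid 166.5 mean 166.4 w 35.0 z 253.3 slope -0.252
scene tab 41 rx -49.3 ry 165.9 z 271.8
top tab 80 [224. 226.] [501.1 136.5 163.2]
top can 18 [382. 239.] [ 471.  -339.3  156.2]
top can 48 [387. 254.] [ 426.8 -354.   156.8]
scene tab 30 [311. 146.] [430.3 259.9 163. ]
scene tab 149 [279. 162.] [489.9 139.  161.8]
scene can 54 [140. 160.] [ 449.  -349.4  155. ]
[432.50970738 139.98995321 277.05352716] [1.79993784e+02 3.92189162e-02 1.09827113e+01]
```

View pics/s7.png

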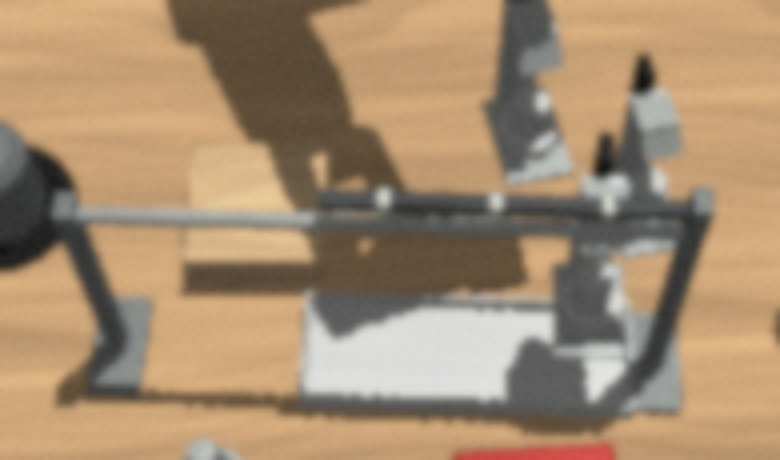

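{"op": "send_rows", "data": {"motion": [[0.004, -0.03, 0, 0, 0, -0.02, -1], [0.012, -0.09, 0, 0, 0, -0.06, -1], [0.022, -0.16, 0, 0, 0, -0.12, -1], [0.035, -0.25, 0, 0, 0, -0.18, -1], [0.046, -0.34, 0, 0, 0, -0.24, -1], [0.058, -0.42, 0, 0, 0, -0.2725, -1], [0.065, -0.47, 0, 0, 0, -0.2725, -1], [0.067, -0.486, 0, 0, 0, -0.2725, -1], [0.067, -0.486, 0, 0, 0, -0.2725, -1], [0.085, -0.488, 0, 0, 0, -0.2725, -1], [0.12, -0.491, 0, 0, 0, -0.2725, -1], [0.16, -0.495, 0, 0, 0, -0.2725, -1], [0.2, -0.499, 0, 0, 0, -0.2725, -1], [0.23, -0.502, 0, 0, 0, -0.2725, -1], [0.244, -0.503, 0, 0, 0, -0.2725, -1], [0.244, -0.503, 0, 0, 0, -0.2725, -1], [0.244, -0.503, 0, 0, 0, -0.2725, -1], [0.244, -0.503, 0, 0, 0, -0.2725, -1]]}}

```text
time_s: 26.88
ee_pos: [554.1, -111.5, 277.6]
ee_rot: [180.0, 0.0, -5.4]
force: [0.7, -0.3, -3.8]
gripper_width: 11.6
gripper_force: 55.0
```

{"op": "send_rows", "data": {"motion": [[0, 0, -0.015, 0, 0, 0, -1], [0, 0, -0.03, 0, 0, 0, -1], [0, 0, -0.045, 0, 0, 0, -1], [0, 0, -0.055, 0, 0, 0, -1], [0, 0, -0.062, 0, 0, 0, -1], [0, 0, -0.068, 0, 0, 0, -1], [0, 0, -0.071, 0, 0, 0, -1], [0, 0, -0.073, 0, 0, 0, -1], [0, 0, -0.073, 0, 0, 0, -1], [0, 0, -0.073, 0, 0, 0, -1]]}}

```text
time_s: 28.12
ee_pos: [554.7, -111.5, 241.0]
ee_rot: [180.0, -0.0, -5.4]
force: [0.7, -0.6, -3.6]
gripper_width: 11.8
gripper_force: 55.0
```

{"op": "send_rows", "data": {"motion": [[0, 0, -0.002, 0, 0, 0, -1], [0, 0, -0.004, 0, 0, 0, -1], [0, 0, -0.006, 0, 0, 0, -1], [0, 0, -0.006, 0, 0, 0, -1]]}}

```text
time_s: 28.62
ee_pos: [554.7, -111.5, 239.8]
ee_rot: [180.0, -0.1, -5.4]
force: [-3.4, 0.3, 5.2]
gripper_width: 11.6
gripper_force: 55.0
```

{"op": "send_rows", "data": {"motion": [[-0.003, 0, 0.004, 0, 0, 0, -1], [-0.003, 0, 0.008, 0, 0, 0, -1], [-0.001, 0.02, 0.008, 0, 0, 0, -1], [0.0026, 0.06, 0.008, 0, 0, 0, -1], [0.0063, 0.1, 0.008, 0, 0, 0, -1], [0.0101, 0.14, 0.008, 0, 0, 0, -1], [0.0138, 0.18, 0.008, 0, 0, 0, -1], [0.0175, 0.22, 0.008, 0, 0, 0, -1], [0.0213, 0.26, 0.008, 0, 0, 0, -1], [0.025, 0.3, 0.008, 0, 0, 0, -1], [0.0287, 0.34, 0.008, 0, 0, 0, -1], [0.0324, 0.38, 0.008, 0, 0, 0, -1], [0.0362, 0.42, 0.008, 0, 0, 0, -1], [0.038, 0.44, 0.008, 0, 0, 0, -1], [0.039, 0.448, 0.008, 0, 0, 0, -1], [0.039, 0.448, 0.008, 0, 0, 0, -1], [0.039, 0.448, 0.008, 0, 0, 0, -1]]}}

```text
time_s: 30.75
ee_pos: [574.1, 111.9, 241.9]
ee_rot: [180.0, 0.0, -5.4]
force: [-0.1, 0.1, -3.3]
gripper_width: 11.5
gripper_force: 55.0
```

```bash
python3 look.py s8;python3 hung.py
```

```text
[574.1 111.9 241.9] [179.98  -0.    -5.41] [-0.6 -0.  -3.1] 11.467637432577492
scene 106 lx [22.6 70.4] ly -1.6 dz(exp 11) 11.0 slope -0.222
scene strap 89 ry-mid 82.3 mean 81.6 w 35.0 z 256.7 slope -0.23
scene strap 72 ry-mid 166.5 mean 166.3 w 35.0 z 253.0 slope -0.338
scene tab 69 rx -44.9 ry 81.6 z 276.7
scene tab 31 rx -46.6 ry 165.8 z 271.6
```

{"op": "send_rows", "data": {"motion": [[0, 0, -0.004, 0, 0, 0, -1], [0, 0, -0.007, 0, 0, 0, -1], [0, 0, -0.007, 0, 0, 0, -1], [0, 0, -0.007, 0, 0, 0, -0.6], [0, 0, -0.007, 0, 0, 0, -0.35], [0, 0, -0.007, 0, 0, 0, -0.35], [0, 0, -0.007, 0, 0, 0, -0.35], [0, 0, 0.03, 0, 0, 0, -0.35], [0, 0, 0.07, 0, 0, 0, -0.35], [0, 0, 0.12, 0, 0, 0, -0.35], [0, 0, 0.16, 0, 0, 0, -0.35], [-0.1, 0, 0.16, 0, 0, 0, -0.2], [-0.2, 0, 0.16, 0, 0, 0, 0], [-0.3, 0, 0.16, 0, 0, 0, 0], [-0.4, 0, 0.16, 0, 0, 0, 0], [-0.4, 0, 0.16, 0, 0, 0, 0], [-0.4, 0, 0.16, 0, 0, 0, 0], [-0.4, 0, 0.16, 0, 0, 0, 0]]}}

```text
time_s: 33.2
ee_pos: [375.3, 112.6, 321.7]
ee_rot: [180.0, 0.0, -5.4]
force: [0.2, -0.1, -0.4]
gripper_width: 45.4
gripper_force: 0.0
```

```bash
python3 hung.py s9; python3 carr.py
```

```text
top strap 118 ry-mid 170.1 mean 169.7 w 37.0 z 253.1 slope 0.137
top strap 111 ry-mid 84.8 mean 84.8 w 36.0 z 253.7 slope 0.097
top tab 50 rx -52.2 ry 169.5 z 275.9
top tab 48 rx -51.9 ry 84.8 z 275.8
scene strap 69 ry-mid 82.6 mean 82.4 w 34.0 z 253.5 slope -0.147
scene strap 71 ry-mid 166.5 mean 166.4 w 35.0 z 253.4 slope -0.264
scene tab 34 rx -50.1 ry 81.5 z 274.1
scene tab 41 rx -49.4 ry 165.9 z 272.1
top tab 43 [181. 250.] [429.3 262.1 164. ]
top can 79 [385. 248.] [ 442.6 -349.1  156.4]
scene tab 31 [311. 146.] [430.7 260.4 162.8]
scene can 56 [140. 159.] [ 447.2 -350.1  155.8]
[374.76443111 112.50662842 321.51913186] [ 1.79975189e+02  4.69586098e-02 -5.38684308e+00]
```

View pics/s9.png

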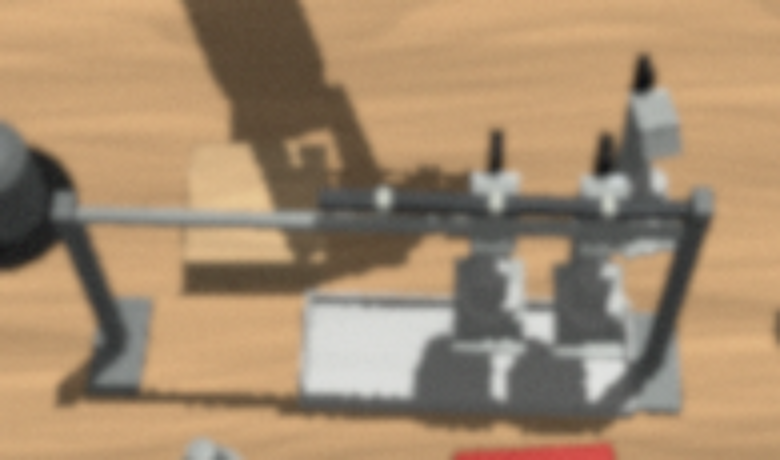

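Second carrier hangs below band 1 (rail y 84.8 against 85). Last carrier, A.

{"op": "send_rows", "data": {"motion": [[0.04, 0.1, -0.05, 0, 0, 0.1, 0], [0.08, 0.2, -0.1, 0, 0, 0.2, 0], [0.101, 0.297, -0.124, 0, 0, 0.263, 0], [0.101, 0.297, -0.124, 0, 0, 0.263, 0], [0.101, 0.297, -0.124, 0, 0, 0.263, 0], [0.101, 0.297, -0.124, 0, 0, 0.263, 0], [0.101, 0.297, -0.2, 0, 0, 0.263, 0], [0.101, 0.297, -0.28, 0, 0, 0.263, 0], [0.101, 0.297, -0.35, 0, 0, 0.263, 0], [0.101, 0.297, -0.382, 0, 0, 0.263, 0], [0.101, 0.297, -0.382, 0, 0, 0.263, 0], [0.101, 0.297, -0.382, 0, 0, 0.263, -1], [0.101, 0.297, -0.382, 0, 0, 0.263, -1], [0.101, 0.297, -0.382, 0, 0, 0.263, -1], [0.101, 0.297, -0.382, 0, 0, 0.263, -1], [0.101, 0.297, -0.382, 0, 0, 0.263, -1], [0.101, 0.297, -0.382, 0, 0, 0.263, -1]]}}

```text
time_s: 35.52
ee_pos: [424.7, 261.2, 131.2]
ee_rot: [-180.0, -0.0, 10.4]
force: [-1.1, 0.1, 3.8]
gripper_width: 11.5
gripper_force: 55.0
```

{"op": "send_rows", "data": {"motion": [[0, 0, 0.02, 0, 0, 0, -1], [0, 0, 0.06, 0, 0, 0, -1], [0, 0, 0.12, 0, 0, 0, -1], [0, 0, 0.18, 0, 0, 0, -1], [0, 0, 0.24, 0, 0, 0, -1], [0, 0, 0.28, 0, 0, 0, -1], [0, 0, 0.292, 0, 0, 0, -1], [0, 0, 0.292, 0, 0, 0, -1], [0, 0, 0.292, 0, 0, 0, -1], [0, 0, 0.292, 0, 0, 0, -1]]}}

```text
time_s: 36.78
ee_pos: [424.3, 260.8, 275.9]
ee_rot: [180.0, 0.1, 10.4]
force: [0.2, -0.8, -4.7]
gripper_width: 12.0
gripper_force: 55.0
```

```bash
python3 look.py s10
```

```text
[424.3 260.8 276.1] [1.7996e+02 9.0000e-02 1.0410e+01] [-0.2  0.9 -4.1] 11.66391716210127
scene 125 lx [23.6 66.9] ly -0.2 dz(exp 11) 8.4 slope -0.194
top 130 lx [38.8 69.3] ly -0.1 dz(exp 11) 10.7 slope -0.447
```

{"op": "send_rows", "data": {"motion": [[0, -0.03, 0, 0, 0, -0.02, -1], [0, -0.09, 0, 0, 0, -0.06, -1], [0, -0.17, 0, 0, 0, -0.12, -1], [0.01, -0.27, 0, 0, 0, -0.18, -1], [0.03, -0.37, 0, 0, 0, -0.24, -1], [0.05, -0.47, 0, 0, 0, -0.2625, -1], [0.065, -0.57, 0, 0, 0, -0.2625, -1], [0.075, -0.66, 0, 0, 0, -0.2625, -1], [0.082, -0.71, 0, 0, 0, -0.2625, -1], [0.083, -0.728, 0, 0, 0, -0.2625, -1], [0.083, -0.728, 0, 0, 0, -0.2625, -1], [0.1, -0.73, 0, 0, 0, -0.2625, -1], [0.135, -0.733, 0, 0, 0, -0.2625, -1], [0.175, -0.737, 0, 0, 0, -0.2625, -1], [0.215, -0.741, 0, 0, 0, -0.2625, -1], [0.245, -0.744, 0, 0, 0, -0.2625, -1], [0.26, -0.745, 0, 0, 0, -0.2625, -1], [0.26, -0.745, 0, 0, 0, -0.2625, -1], [0.26, -0.745, 0, 0, 0, -0.2625, -1], [0.26, -0.745, 0, 0, 0, -0.2625, -1]]}}

```text
time_s: 39.38
ee_pos: [554.1, -111.5, 277.1]
ee_rot: [180.0, -0.0, -5.3]
force: [-0.1, -0.3, -4.7]
gripper_width: 11.9
gripper_force: 55.0
```

{"op": "send_rows", "data": {"motion": [[0, 0, -0.015, 0, 0, 0, -1], [0, 0, -0.03, 0, 0, 0, -1], [0, 0, -0.045, 0, 0, 0, -1], [0, 0, -0.055, 0, 0, 0, -1], [0, 0, -0.062, 0, 0, 0, -1], [0, 0, -0.066, 0, 0, 0, -1], [0, 0, -0.07, 0, 0, 0, -1], [0, 0, -0.073, 0, 0, 0, -1], [0, 0, -0.073, 0, 0, 0, -1]]}}

```text
time_s: 40.5
ee_pos: [555.1, -111.5, 241.2]
ee_rot: [180.0, -0.1, -5.3]
force: [0.1, -0.8, 0.0]
gripper_width: 12.1
gripper_force: 55.0
```

{"op": "send_rows", "data": {"motion": [[0, 0, 0.004, 0, 0, 0, -1], [0, 0, 0.006, 0, 0, 0, -1], [0.0017, 0.02, 0.006, 0, 0, 0, -1], [0.0056, 0.06, 0.006, 0, 0, 0, -1], [0.0093, 0.1, 0.006, 0, 0, 0, -1], [0.0131, 0.14, 0.006, 0, 0, 0, -1], [0.0168, 0.18, 0.006, 0, 0, 0, -1], [0.0205, 0.22, 0.006, 0, 0, 0, -1], [0.024, 0.255, 0.006, 0, 0, 0, -1], [0.0255, 0.273, 0.006, 0, 0, 0, -1], [0.026, 0.279, 0.006, 0, 0, 0, -1], [0.026, 0.279, 0.006, 0, 0, 0, -1], [0.026, 0.279, 0.006, 0, 0, 0, -1]]}}

```text
time_s: 42.12
ee_pos: [567.6, 27.4, 243.4]
ee_rot: [180.0, 0.0, -5.4]
force: [-0.0, -0.5, -4.9]
gripper_width: 11.9
gripper_force: 55.0
```

```bash
python3 hung.py; python3 look.py s11
```

```text
top strap 121 ry-mid 170.1 mean 169.6 w 37.0 z 252.6 slope 0.135
top strap 13 ry-mid 100.9 mean 100.9 w 4.0 z 253.5 slope 0.257
top tab 51 rx -52.2 ry 169.5 z 275.4
scene strap 85 ry-mid -3.1 mean -2.9 w 34.0 z 256.6 slope -0.303
scene strap 68 ry-mid 82.5 mean 82.4 w 34.0 z 253.7 slope -0.183
scene strap 72 ry-mid 166.4 mean 166.3 w 35.0 z 253.5 slope -0.297
scene tab 67 rx -44.2 ry -3.5 z 276.4
scene tab 26 rx -48.0 ry 82.0 z 274.3
scene tab 39 rx -49.8 ry 165.9 z 271.5
[567.6  27.5 243.4] [179.99  -0.    -5.38] [ 0.2 -0.8 -5. ] 11.92225638502047
scene 103 lx [23.9 69.8] ly -0.4 dz(exp 11) 8.5 slope -0.16
```

Spacing is 85 mm, as it should be. Lowering, releasing and retreating.

{"op": "send_rows", "data": {"motion": [[0, 0, -0.004, 0, 0, 0, -1], [0, 0, -0.006, 0, 0, 0, -1], [0, 0, -0.006, 0, 0, 0, -1], [0, 0, -0.006, 0, 0, 0, -0.6], [0, 0, -0.006, 0, 0, 0, -0.35], [0, 0, -0.006, 0, 0, 0, -0.35], [0, 0, -0.006, 0, 0, 0, -0.35], [0, 0, 0.03, 0, 0, 0, -0.35], [0, 0, 0.07, 0, 0, 0, -0.35], [0, 0, 0.12, 0, 0, 0, -0.35], [0, 0, 0.16, 0, 0, 0, -0.35], [-0.1, 0, 0.16, 0, 0, 0, -0.2], [-0.2, 0, 0.16, 0, 0, 0, 0], [-0.3, 0, 0.16, 0, 0, 0, 0], [-0.36, 0, 0.16, 0, 0, 0, 0], [-0.36, 0, 0.16, 0, 0, 0, 0], [-0.36, 0, 0.16, 0, 0, 0, 0], [-0.36, 0, 0.16, 0, 0, 0, 0]]}}

```text
time_s: 44.58
ee_pos: [388.7, 28.0, 323.2]
ee_rot: [180.0, 0.0, -5.3]
force: [0.5, 0.5, 0.3]
gripper_width: 45.7
gripper_force: 0.0
```

```bash
python3 hung.py s12; python3 carr.py; python3 m2.py 2>/dev/null | head -1
```

```text
top strap 119 ry-mid 170.4 mean 169.9 w 36.0 z 252.6 slope 0.073
top strap 112 ry-mid 85.0 mean 84.8 w 36.0 z 253.8 slope 0.069
top strap 112 ry-mid 0.5 mean 0.5 w 36.0 z 253.9 slope 0.045
top tab 50 rx -52.2 ry 169.6 z 275.2
top tab 48 rx -51.6 ry 84.7 z 276.0
top tab 46 rx -52.6 ry 0.5 z 275.2
scene strap 64 ry-mid -3.0 mean -2.9 w 32.0 z 253.9 slope -0.246
scene strap 70 ry-mid 82.4 mean 82.4 w 34.0 z 254.0 slope -0.191
scene strap 72 ry-mid 166.5 mean 166.3 w 35.0 z 253.3 slope -0.283
scene tab 36 rx -50.5 ry -2.0 z 273.6
scene tab 36 rx -49.6 ry 81.6 z 273.6
scene tab 40 rx -49.8 ry 165.9 z 272.1
top can 17 [382. 237.] [ 477.6 -338.   155.2]
top can 50 [386. 252.] [ 432.9 -352.2  157.1]
scene can 57 [140. 160.] [ 448.7 -349.6  155.9]
[388.15324517  28.02154163 323.06639901] [ 1.79989833e+02  4.39006906e-02 -5.34127746e+00]
```

View pics/s12.png

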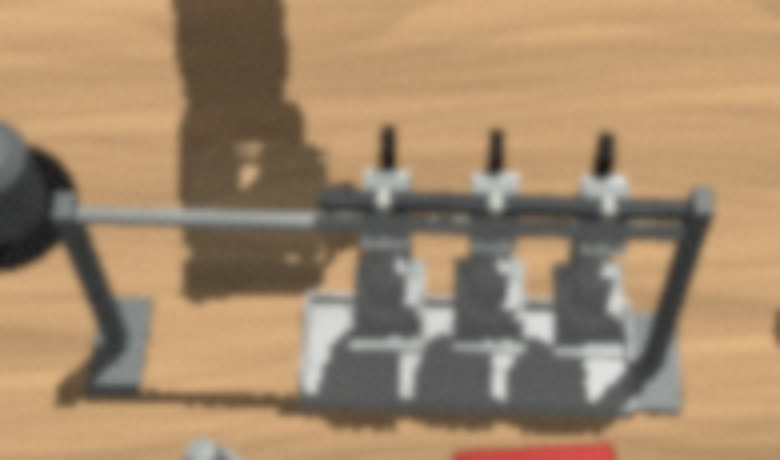

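All three carriers hang level below their bands (band pixels (384,200), (496,203) and (608,205)). The can is still on the mat, and the robot is clear. Handing in.

```bash
python3 -c "
from workcell import env
print(env.job_done())"
```

```text
the job is handed in; nothing more can be done
None
```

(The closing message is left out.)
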